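Put a glass plate from the drying rack on the viewing stand

TASK

Draw the glass plate with the red grip strip straight up out of the drying rack, leaving the other two plates in their slots, and lower it onto the ledge of the viewing stand before letting go, so that it leans flat against the slanted light panel and within the panel's width. Then, with the plate standing there on its own, press the green lamp button fully down and let go. Leave the things round about where they are.

Things in the scene. Friction and masses are not known exactly. Their poses are not given: they have to be found in the camera images.
- red_plate_centre (a point): Loose glass plate (mm), 90 wide, 110 tall, 4 thick, about 110 g, upright in a slot of the rack, with a red plastic grip strip (60 long, 10 thick, 16 high, centred on the glass) whose top is the plate's top. Point: the plate's centre, 55 over its lower edge, 47 below the strip's middle. Axes: x square to the glass, y along the width, z to the upper edge. The plate to move. Which slot varies.
- red_plate: The same red-stripped plate as a whole; origin at the middle of its lower edge (55 mm below the centre point), the same axes.
- blue_plate_centre (a point): Loose glass plate (mm), 90 wide, 110 tall, 4 thick, about 110 g, upright in a slot of the rack, with a blue plastic grip strip (60 long, 10 thick, 16 high, centred on the glass) whose top is the plate's top. Point: the plate's centre, 55 over its lower edge, 47 below the strip's middle. Axes: x square to the glass, y along the width, z to the upper edge. Leave alone. Which slot varies.
- yellow_plate_centre (a point): Loose glass plate (mm), 90 wide, 110 tall, 4 thick, about 110 g, upright in a slot of the rack, with a yellow plastic grip strip (60 long, 10 thick, 16 high, centred on the glass) whose top is the plate's top. Point: the plate's centre, 55 over its lower edge, 47 below the strip's middle. Axes: x square to the glass, y along the width, z to the upper edge. Leave alone. Which slot varies.
- rack: Grey drying rack (mm), 150 (its x) by 108 (its y), 60 high, fixed. Origin: centre of the underside. Nine slots along its x, 14 apart; plates stand in those at x = -56, 0 and 56, glass square to x. A slot is 6 wide: two combs hold the outer 11 of the glass's side edges. Slot floor 8, comb tops 60, plate tops 118 over the worktop; a plate comes free after rising 52.
- stand: White viewing stand (mm), 100 (its x) by 212 (its y), fixed. Origin on its underside; front faces its -x (roughly to the robot). At its +y side the light panel, middle at y = 40; at its -y side a 52 mm square block with the lamp button, centred on y = -75, top 50 over the worktop.
- light_panel: Slanted light panel of the stand (sizes in mm), leaning back 20 degrees, 124 wide, 12 thick. Origin: middle of the corner of its front face and the ledge, 26 over the worktop. z up along the face, y along the ledge, x into the panel. Face ends at z = 66, so a seated plate's strip stands free above it. Seated plate: centre at x = -2, y = 0, z = 55, its z along the panel's z; either face may look out.
- ledge (a point): Middle of the ledge's upper face, 9 mm in front of the panel's face. The ledge is 124 wide and 18 deep, square to the panel's face (it slopes down to the panel, so a plate slides back into the corner), with a lip 4 high along its front edge.
- lamp_button_top (a point): Centre of the top of the green lamp button, a round cap of 26 mm diameter on the stand's block, pressed straight down.
- lamp_button (a joint): Travel of the button: 0 released, 0.006 m fully down (about 4 N; springs back).
- timer: White bench timer, 64 x 66 x 19 mm, loose, behind the middle of the work; origin at the centre of its underside. Leave it alone.
- marker_blue: Blue-capped marker, 138 x 13 x 14 mm, loose, lying between rack and stand, along x; origin near its middle. Leave it alone.
Mind the look-alikes: they are no part of the job. Leave any orange look-alike of the red_plate alone. What is shaped like the part that bears yellow_plate_centre but orange is not meant.

How it is judged:
By the outcome, as a careful person would: the job done as asked, in the order asked, and still so for the second after the job is handed in, with the robot touching nothing.
It also fails if it takes over 48 s, if anything falls off the work surface, if the arm or the gripper's body presses on something with over 40 N, if the wrist force passes 120 N, or if a joint passes its speed limit or range.

ROBOT

A 6-joint arm with a two-finger parallel gripper is mounted at the origin on a cart in front of the work surface, level with it; the furniture and walls round the work are solid. World frame = base frame: x ahead of the robot, y to its left, z up, the work surface at z = 0. Lengths are in m, angles in rad, forces in N, time in s.
With the tool pointing down it reaches from about 0.25 to 0.725 m from the base axis. Payload 4 kg.
Tool frame: the origin (TCP) lies on the centre line of the jaws, within the pads' length; the fingertips stand 17 mm ahead of it and the grasp point (between the pads) lies 2 mm behind it; z points along the fingers, y is the line along which they close (so a half turn about z gives the same grasp; the last joint's range is limited). The gripper opens to 85 mm and grips with 20 to 120 N. Pads are 22 mm wide; open, the fingers measure 114 mm over their backs; the gripper's body (76 mm by 85 mm) begins 54 mm behind the grasp point. The pads swing forward as they close: fully open they stand 13 mm farther back than shut.
Start: joints at [1.274, 0.241, 0.005, 1.335, 0, 1.571], TCP at [0.146, 0.478, 0.248] pointing down, gripper open.
Joint ranges: [-2.72, 2.72], [-1.05, 1.87], [-1.09, 1.28], [-1.99, 2.15], [-1.42, 1.44], [-3.14, 3.14]. Speed limits (rad/s): [2.79, 2.79, 3.14, 3.14, 3.14, 3.14].

INTERFACE

Orientations are given as a unit quaternion [x, y, z, w].
In Python, from workcell import get_obs, imaging, order gives the robot as it stands.
- The arm moves only by the tool apply_moves, never from a script. Its argument "targets" is a list that holds one entry, the list of rows, each a list of 5 numbers: the shift along the world's x, y, z in units of 40 mm (1.0 is 40 mm), then the turn about the world's z in degrees, then the gripper command: -1 is shut, 1 is fully open, values between are in proportion. In form: [[[dx, dy, dz, turn, fingers], ...]]. A call has 1 to 8 rows; each row shifts and turns the commanded pose from where the row before left it; what a row does not reach is not made up. A row lasts 1/12 s, in which the tool goes at most 41.7 mm and 7.16 degrees, less where a joint would pass 70% of its speed; a pose out of reach is approached as far as the arm can. A call is refused whole if a number of a shift passes 1 or a number of a turn 7.16, either way. A call with a gripper value outside its range is refused whole. The fingers move at their own pace and stop on an object; the grip force is fixed at half the most. Time passes only in rows, so rows that do not move let the fingers close. It gives the time, the measured TCP pose, the force, the opening and the grip force at its end, in the units of the state.
- get_obs(): the state, without advancing time (a new reading comes with each control period).
- imaging.camera(name): name is "scene" or "side" or "wrist"; returns (picture, depth): 384x512x3 uint8, blue, green, red; 384x512 float32, m along the optical axis (not along the pixel's ray), 0 where there is no reading.
- imaging.get_calibration(name): a dict with "camera_matrix" (3x3 intrinsics, pixels), "eye" and "rotation" of the camera in the world; the wrist camera has in their place "hand_eye" (4x4, takes a point from camera to tool coordinates, whose origin is the TCP and whose axes are the flange's). Camera axes: x right, y down, z forward; pixel columns grow to the right and rows downward; lengths in m; the calibration is good to about 2 mm. A picture is of the moment at which its call begins: read the wrist's pose just before it. get_calibration takes no time and is no camera call.
- order.job_done(): hands the job in; it is judged then, once.
The state is a dict: "clock": time; "joint_pos": joint angles; "joint_vel": joint speeds; "tau": joint torques, N m; "eef_pos": TCP position; "tool_rot": TCP orientation; "ft_force": force on the tool from outside, world axes, zero at the start; "ft_torque": the same for the moment, N m; "grip_width": finger opening in m; "grasp_force": force on a finger pad.
Only numpy, scipy, OpenCV 4.12 (cv2) and the standard library are available. Lean on these libraries where they do the work, as an engineer would, in place of code of your own. Each camera call takes 0.05 s, during which the arm holds its last target. There are 200 camera calls.

## Working session

There is one attempt and no reset: what is moved stays moved. The work goes in short steps, Python scripts to look and compute and a tool call to move; the robot and the scene stay as the last step left them, time stands still between calls to the robot, and variables do not carry over. Pictures are saved under pics/ and viewed, at most 13 in all, crops included, and the job is handed in when it is done.

Besides the shell and the picture viewer there is one more tool, called after ">>>" in YAML: its name, and indented under it one key for each argument. apply_moves: Moves the arm, as the interface text tells. Its arguments: {"type":"object","properties":{"targets":{"type":"array","items":{"type":"array","items":{"type":"array","items":{"type":"number"}}}}},"required":["targets"]}

```bash
mkdir -p pics; cat > h.py <<'E'
import numpy as np, cv2
from workcell import get_obs, imaging, order
from scipy.spatial.transform import Rotation as R
def cam(n):
    o=get_obs(); im,d=imaging.camera(n); c=imaging.get_calibration(n)
    K=np.array(c["camera_matrix"])
    if n=="wrist":
        T=np.eye(4);T[:3,:3]=R.from_quat(o["tool_rot"]).as_matrix();T[:3,3]=o["eef_pos"]
        T=T@np.array(c["hand_eye"])
    else:
        T=np.eye(4);T[:3,:3]=np.array(c["rotation"]);T[:3,3]=c["eye"]
    return im,d,K,T
def pts(d,K,T):
    v,u=np.mgrid[:d.shape[0],:d.shape[1]]
    P=np.stack([(u-K[0,2])/K[0,0]*d,(v-K[1,2])/K[1,1]*d,d],-1)
    return P@T[:3,:3].T+T[:3,3]
E
python3 - <<'E'
from h import *
for n in("scene","side"):
    im,d,K,T=cam(n); cv2.imwrite(f"pics/{n}0.png",im); np.savez(f"{n}0.npz",im=im,d=d,K=K,T=T); print(n,T.round(3).tolist())
print(get_obs())
E
```

```text
Traceback (most recent call last):
  File "h.py", line 11, in cam
    T=np.eye(4);T[:3,:3]=np.array(c["rotation"]);T[:3,3]=c["eye"]
                ~^^^^^^^
ValueError: could not broadcast input array from shape (4,) into shape (3,3)
```

```bash
sed -i 's/np.array(c\["rotation"\])/R.from_quat(c["rotation"]).as_matrix()/' h.py
python3 - <<'E'
from h import *
for n in("scene","side"):
    im,d,K,T=cam(n); cv2.imwrite(f"pics/{n}0.png",im); np.savez(f"{n}0.npz",im=im,d=d,K=K,T=T); print(n,T.round(3).tolist())
print(get_obs())
E
```

```text
scene [[0.768, 0.496, -0.404, 1.12], [0.64, -0.59, 0.492, -0.787], [0.005, -0.637, -0.771, 1.186], [0.0, 0.0, 0.0, 1.0]]
side [[0.456, -0.57, 0.683, -0.131], [-0.89, -0.298, 0.346, -0.413], [0.007, -0.765, -0.644, 0.714], [0.0, 0.0, 0.0, 1.0]]
{'clock': 0.15, 'joint_pos': array([ 1.27402473e+00,  2.41259969e-01,  4.06509701e-03,  1.33521149e+00,
       -1.40472352e-06,  1.57080076e+00]), 'joint_vel': array([-0.00060601, -0.00172904,  0.00443459, -0.00081931,  0.00036496,
        0.00171859]), 'tau': array([-9.04403587e-04, -3.72634935e+01,  2.52638447e+01,  1.23604591e-02,
        1.45045158e-05, -2.99733678e-06]), 'eef_pos': array([0.14608854, 0.47772059, 0.24761943]), 'tool_rot': array([ 1.47844006e-01,  9.89010365e-01, -7.96272711e-04, -1.18318493e-04]), 'ft_force': array([-0.32153527, -0.54762095, -0.57308905]), 'ft_torque': array([-0.00723919, -0.02933439,  0.03863004]), 'grasp_force': 0.0, 'grip_width': 0.08546564658064702}
```

View pics/scene0.png

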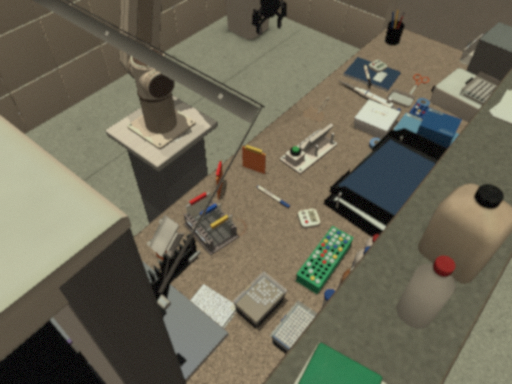

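View pics/side0.png

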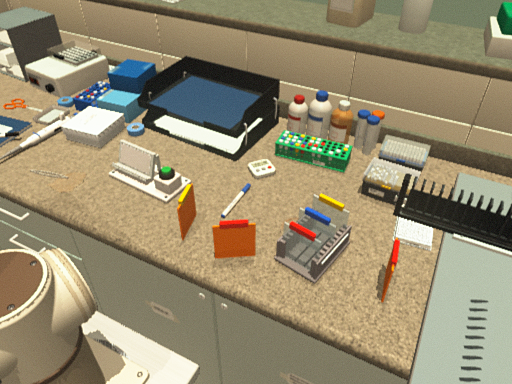

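Side view: the candidates for the red plate are the clear glass plate in the rack with a red strip at (302,230), and the orange plates with red strips at (233,224) and (395,255). An orange plate with a yellow strip stands at (187,190). The one in the rack fits, since its glass is clear and it stands in a slot. The stand is at (150,170), with the green button at (167,172). Next come a crop to confirm this and the measurements.

```bash
python3 - <<'E'
from h import *
z=np.load("side0.npz"); im=z["im"]; P=pts(z["d"],z["K"],z["T"]); hsv=cv2.cvtColor(im,cv2.COLOR_BGR2HSV)
cv2.imwrite("pics/crop1.png",cv2.resize(im[125:305,100:420],None,fx=2.5,fy=2.5,interpolation=cv2.INTER_CUBIC))
rng={"red":[(0,200,120),(4,255,255)],"blue":[(108,170,80),(122,255,255)],"yellow":[(22,170,120),(32,255,255)],"green":[(50,150,60),(75,255,255)],"orange":[(5,180,80),(17,255,255)]}
for n,(a,b) in rng.items():
    m=cv2.inRange(hsv,a,b)
    k,l,s,c=cv2.connectedComponentsWithStats(m)
    for i in range(1,k):
        if s[i,4]<25: continue
        q=P[l==i]; q=q[np.isfinite(q).all(1)]
        md=np.median(q,0)
        q=q[np.linalg.norm(q-md,axis=1)<.1]
        w,V=np.linalg.eigh(np.cov(q[:,:2].T)); 
        print(n,c[i].round(),s[i,4],"med",md.round(3),"lo",np.percentile(q,3,0).round(3),"hi",np.percentile(q,97,0).round(3),"ang",np.degrees(np.arctan2(V[1,1],V[0,1])).round(1))
E
```

```text
red [299.  98.] 38 med [ 0.93  -0.016  0.124] lo [ 0.922 -0.025  0.119] hi [ 0.944 -0.004  0.127] ang 130.9
red [233. 224.] 196 med [ 0.395 -0.095  0.107] lo [ 0.38  -0.117  0.096] hi [ 0.408 -0.071  0.112] ang 122.3
red [302. 230.] 193 med [ 0.434 -0.231  0.115] lo [ 0.427 -0.257  0.105] hi [ 0.441 -0.204  0.12 ] ang 78.6
red [395. 252.] 129 med [ 0.466 -0.409  0.11 ] lo [ 0.443 -0.416  0.101] hi [ 0.497 -0.403  0.112] ang -172.6
blue [83. 97.] 29 med [0.737 0.684 0.045] lo [0.715 0.667 0.04 ] hi [0.767 0.703 0.047] ang -150.8
blue [364. 112.] 28 med [ 0.944 -0.212  0.119] lo [ 0.935 -0.224  0.118] hi [ 0.958 -0.198  0.121] ang 104.3
blue [318. 214.] 85 med [ 0.489 -0.243  0.118] lo [ 0.482 -0.269  0.114] hi [ 0.495 -0.216  0.12 ] ang 78.0
yellow [184. 193.] 80 med [0.425 0.048 0.11 ] lo [0.399 0.04  0.108] hi [0.453 0.057 0.112] ang -166.5
yellow [331. 200.] 94 med [ 0.544 -0.253  0.118] lo [ 0.538 -0.28   0.115] hi [ 0.552 -0.226  0.12 ] ang 78.3
green [506.  17.] 356 med [ 1.04  -0.476  0.394] lo [ 1.016 -0.494  0.37 ] hi [ 1.12  -0.462  0.409] ang -168.7
green [320. 148.] 551 me
[... 466 characters left out ...]
 0.002] hi [0.671 0.947 0.011] ang 85.8
orange [379. 114.] 67 med [ 0.96  -0.249  0.119] lo [ 0.95  -0.263  0.109] hi [ 0.978 -0.232  0.121] ang 71.2
orange [336. 116.] 29 med [ 0.924 -0.138  0.099] lo [ 0.917 -0.148  0.091] hi [ 0.928 -0.126  0.106] ang 73.7
orange [340. 126.] 31 med [ 0.919 -0.155  0.072] lo [ 0.914 -0.17   0.068] hi [ 0.927 -0.133  0.077] ang 100.8
orange [186. 213.] 517 med [0.42  0.046 0.052] lo [0.384 0.038 0.007] hi [0.465 0.057 0.097] ang -166.8
orange [234. 241.] 1247 med [ 0.396 -0.094  0.051] lo [ 0.373 -0.129  0.004] hi [ 0.418 -0.059  0.095] ang 122.7
orange [387. 278.] 208 med [ 0.443 -0.412  0.047] lo [ 0.428 -0.417  0.005] hi [ 0.502 -0.404  0.1  ] ang -171.2
```

View pics/crop1.png

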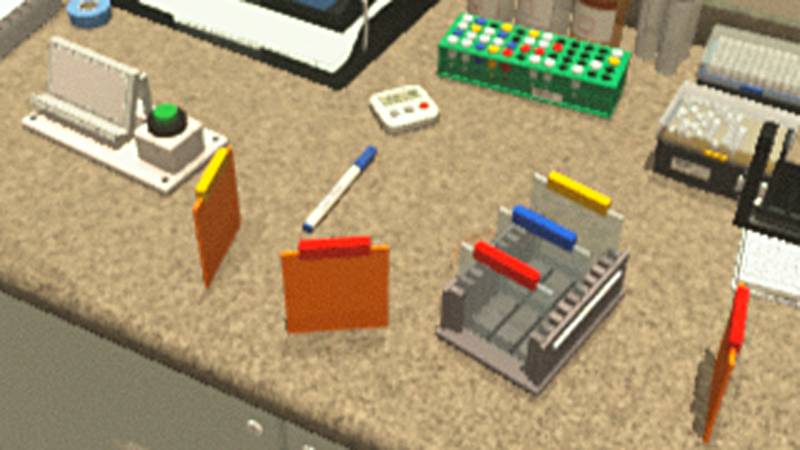

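The crop confirms it: the red strip at (302,230) sits on clear glass in the rack's front slot, with blue and yellow behind it. The three orange plates stand outside the rack. Next I measure the stand.

```bash
python3 - <<'E'
from h import *
for n,box in(("side",(105,195,135,200)),("scene",(270,345,115,180))):
    z=np.load(n+"0.npz"); im=z["im"]; P=pts(z["d"],z["K"],z["T"]); hsv=cv2.cvtColor(im,cv2.COLOR_BGR2HSV)
    m=np.zeros(im.shape[:2],bool); a,b,c,d=box; m[c:d,a:b]=1
    m&=(P[...,2]>.004)&(P[...,2]<.13)&(np.linalg.norm(P[...,:2]-[.5,.25],axis=-1)<.2)
    q=P[m]
    print(n,len(q))
    # yaw of all (footprint)
    r=cv2.minAreaRect(q[(q[:,2]<.02)][:,:2].astype(np.float32)*1000); print("base rect",r)
    # panel face: RANSAC plane with ~20deg tilt
    f=q[(q[:,2]>.04)&(q[:,1]>.2)] ; rng=np.random.default_rng(0); best=0
    for _ in range(500):
        t=f[rng.choice(len(f),3,False)]; nn=np.cross(t[1]-t[0],t[2]-t[0]); nn/=np.linalg.norm(nn)+1e-12
        if nn[2]<0:nn=-nn
        if not .15<nn[2]<.55: continue
        k=abs((f-t[0])@nn)<.002
        if k.sum()>best: best=k.sum(); bk=k
    if best>20:
        g=f[bk]; c0=g.mean(0); nn=np.linalg.svd(g-c0)[2][2]; nn*=np.sign(nn[2])
        print("panel",len(g),c0.round(4),"n",nn.round(3),"tilt",np.degrees(np.arcsin(nn[2])).round(1),"yaw stand x",np.degrees(np.arctan2(-nn[1],-nn[0])).round(1))
        y=np.array([nn[1],-nn[0]]); y/=np.linalg.norm(y); print("along y",y.round(3),np.percentile(g[:,:2]@y,[1,99]).round(4),"z",np.percentile(g[:,2],[1,99]).round(3))
E
```

```text
side 2653
base rect ((552.3572387695312, 274.0335693359375), (266.1910095214844, 250.7830047607422), 30.60820960998535)
panel 543 [0.5326 0.2836 0.0658] n [-0.928  0.085  0.362] tilt 21.2 yaw stand x -5.2
along y [0.091 0.996] [0.2731 0.394 ] z [0.041 0.089]
scene 1301
base rect ((503.90557861328125, 269.5457458496094), (269.8547058105469, 335.048095703125), 38.22500991821289)
panel 86 [0.5449 0.2737 0.0672] n [-0.941  0.095  0.324] tilt 18.9 yaw stand x -5.7
along y [0.1   0.995] [0.2732 0.3956] z [0.041 0.087]
```

>>> apply_moves:
  targets:
    - [[0.36,-0.89,0,-4.2,-0.06],[0.36,-0.89,0,-4.2,-0.06],[0.36,-0.89,0,-4.2,-0.06],[0.36,-0.89,0,-4.2,-0.06],[0.36,-0.89,0,-4.2,-0.06],[0.36,-0.89,0,-4.2,-0.06],[0.36,-0.89,0,-4.2,-0.06],[0.36,-0.89,0,-4.2,-0.06]]

```text
clock: 0.82
eef_pos: [0.2614, 0.1916, 0.2482]
tool_rot: [0.429, 0.904, 0.0, 0.0]
ft_force: [1.0, 0.6, -0.2]
grip_width: 0.0399
grasp_force: 0.0
```

>>> apply_moves:
  targets:
    - [[0.36,-0.89,0,-4.2,-0.06],[0.36,-0.89,0,-4.2,-0.06],[0.36,-0.89,0,-4.2,-0.06],[0.36,-0.89,0,-4.2,-0.06],[0.36,-0.89,0,-4.2,-0.06],[0.36,-0.89,0,-4.2,-0.06],[0.36,-0.89,0,-4.2,-0.06],[0.36,-0.89,0,-4.2,-0.06]]

```text
clock: 1.48
eef_pos: [0.3766, -0.0935, 0.2483]
tool_rot: [0.672, 0.74, 0.0, 0.0]
ft_force: [-0.1, 0.3, 0.4]
grip_width: 0.0404
grasp_force: 0.0
```

>>> apply_moves:
  targets:
    - [[0.36,-0.89,0,-4.2,-0.06],[0.36,-0.89,0,-4.2,-0.06],[0.36,-0.89,0,-4.2,-0.06],[0.36,-0.89,0,-4.2,-0.06],[0,0,0,0,-0.06],[0,0,0,0,-0.06]]

```text
clock: 1.98
eef_pos: [0.4341, -0.2353, 0.2471]
tool_rot: [0.772, 0.635, -0.0, -0.001]
ft_force: [-0.1, 0.7, -0.8]
grip_width: 0.0401
grasp_force: 0.0
```

```bash
cat > look.py <<'E'
from h import *
import sys
im,d,K,T=cam("wrist"); np.savez("w.npz",im=im,d=d,K=K,T=T); cv2.imwrite(sys.argv[1],im)
P=pts(d,K,T); hsv=cv2.cvtColor(im,cv2.COLOR_BGR2HSV)
o=get_obs(); M=R.from_quat(o["tool_rot"]).as_matrix()
print(o["clock"],o["eef_pos"].round(4),"y-yaw",np.degrees(np.arctan2(M[1,1],M[0,1])).round(1),o["grip_width"].round(4),o["ft_force"].round(1))
for n,a,b in(("red",(0,170,80),(4,255,255)),("blue",(108,150,60),(122,255,255)),("yellow",(22,150,100),(32,255,255)),("green",(50,130,40),(75,255,255))):
    k,l,s,c=cv2.connectedComponentsWithStats(cv2.inRange(hsv,a,b))
    for i in range(1,k):
        if s[i,4]<150: continue
        q=P[l==i]; q=q[q[:,2]>.04]
        if len(q)<50: continue
        t=np.percentile(q[:,2],90); q=q[q[:,2]>t-.005]
        r=cv2.minAreaRect(q[:,:2].astype(np.float32)*1000); w,V=np.linalg.eigh(np.cov(q[:,:2].T))
        print(n,c[i].round(),s[i,4],"top z",t.round(4),"rect",np.round(r[0],1),np.round(r[1],1),"ang",np.degrees(np.arctan2(V[1,1],V[0,1])).round(1))
E
python3 look.py pics/w1.png
```

```text
Traceback (most recent call last):
  File "look.py", line 6, in <module>
    print(o["clock"],o["eef_pos"].round(4),"y-yaw",np.degrees(np.arctan2(M[1,1],M[0,1])).round(1),o["grip_width"].round(4),o["ft_force"].round(1))
                                                                                                  ^^^^^^^^^^^^^^^^^^^^^
AttributeError: 'float' object has no attribute 'round'
```

View pics/w1.png

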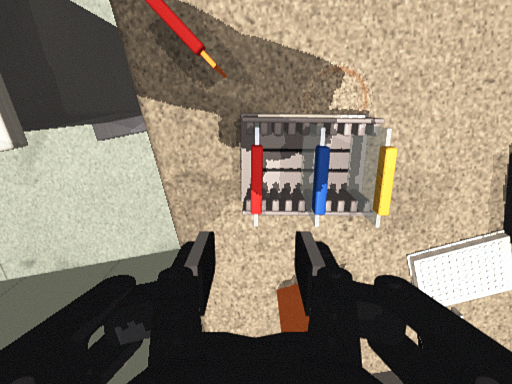

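The wrist view shows the red strip at (257,180), blue at (321,180) and yellow at (387,180). The jaws are in the lower middle.

```bash
sed -i 's/o\["grip_width"\].round(4)/round(o["grip_width"],4)/' look.py; python3 look.py pics/w1b.png
```

```text
2.0833 [ 0.4335 -0.2333  0.2477] y-yaw -11.0 0.0402 [ 0.1 -0.7  0.4]
red [177.  26.] 934 top z 0.1116 rect [ 415.5 -120.9] [  9.8 113.2] ang 123.9
red [257. 180.] 761 top z 0.1195 rect [ 441.4 -212.7] [92.2  9.4] ang 78.4
blue [321. 180.] 854 top z 0.1193 rect [ 483.3 -213.8] [ 36.2 110.8] ang 81.5
yellow [388. 187.] 515 top z 0.1194 rect [ 513.9 -210.3] [ 48.8 149.2] ang 85.3
```

```bash
python3 - <<'E'
from h import *
z=np.load("w.npz"); im,K,T,d=z["im"],z["K"],z["T"],z["d"]; hsv=cv2.cvtColor(im,cv2.COLOR_BGR2HSV)
P=pts(d,K,T)
for n,a,b in(("red",(0,170,80),(4,255,255)),("blue",(108,150,60),(122,255,255)),("yellow",(22,150,100),(32,255,255))):
    m=(cv2.inRange(hsv,a,b)>0); m[:130]=0; m[230:]=0
    m&=(P[...,2]>.114)&(P[...,2]<.124)
    v,u=np.nonzero(m)
    r=np.stack([(u-K[0,2])/K[0,0],(v-K[1,2])/K[1,1],u*0+1.],-1)@T[:3,:3].T
    q=(T[:3,3]+r*((.118-T[2,3])/r[:,2])[:,None])[:,:2]
    print(n,len(q),cv2.minAreaRect(q.astype(np.float32)*1000), q.mean(0).round(4))
E
```

```text
red 747 ((438.14892578125, -228.832763671875), (58.897159576416016, 9.323901176452637), 78.73551177978516) [ 0.4381 -0.228 ]
blue 751 ((491.9287109375, -240.2647247314453), (58.97571563720703, 10.625226974487305), 78.35354614257812) [ 0.4924 -0.2385]
yellow 513 ((547.1564331054688, -252.4310302734375), (58.26511001586914, 9.038067817687988), 78.23094177246094) [ 0.5469 -0.2556]
```

>>> apply_moves:
  targets:
    - [[0.11,0.11,-0.5,-0.6,-0.06],[0,0,-0.8,0,-0.06],[0,0,-0.8,0,-0.06],[0,0,-0.7,0,-0.06],[0,0,-0.5,0,-0.06],[0,0,-0.18,0,-0.06],[0,0,0,0,-0.06],[0,0,0,0,-0.06]]

```text
clock: 2.75
eef_pos: [0.4389, -0.2288, 0.1101]
tool_rot: [0.775, 0.633, 0.0, 0.0]
ft_force: [-0.1, 0.2, 0.3]
grip_width: 0.0403
grasp_force: 0.0
```

>>> apply_moves:
  targets:
    - [[0,0,0,0,-0.5],[0,0,0,0,-0.7],[0,0,0,0,-1],[0,0,0,0,-1],[0,0,0,0,-1],[0,0,0,0,-1]]

```text
clock: 3.25
eef_pos: [0.4386, -0.2297, 0.1109]
tool_rot: [0.775, 0.632, 0.0, 0.001]
ft_force: [-2.7, 1.5, 7.3]
grip_width: 0.0086
grasp_force: 58.5
```

>>> apply_moves:
  targets:
    - [[0,0,0.2,0,-1],[0,0,0.4,0,-1],[0,0,0.5,0,-1],[0,0,0.5,0,-1],[0,0,0.5,0,-1],[0,0,0.5,0,-1],[0,0,0.5,0,-1],[0,0,0.4,0,-1]]

```text
clock: 3.92
eef_pos: [0.4391, -0.2297, 0.2517]
tool_rot: [0.775, 0.632, 0.001, 0.001]
ft_force: [0.6, 0.0, -0.4]
grip_width: 0.0087
grasp_force: 59.3
```

```bash
python3 look.py pics/w2.png; python3 - <<'E'
from h import *
im,d,K,T=cam("side"); cv2.imwrite("pics/s2.png",im)
E
```

```text
3.9667 [ 0.4405 -0.2305  0.2548] y-yaw -11.6 0.0087 [ 0.3 -0.2  1.9]
red [166.  30.] 1051 top z 0.1115 rect [ 415.1 -117.5] [ 11.5 118.4] ang 123.1
red [255. 260.] 2647 top z 0.26 rect [ 444.2 -210.9] [98.4  9.8] ang 78.3
blue [314. 182.] 751 top z 0.1193 rect [ 484.8 -212.4] [ 33.6 112.3] ang 82.1
yellow [380. 190.] 363 top z 0.1195 rect [ 516.4 -209.5] [ 46.9 149.1] ang 89.3
```

View pics/s2.png

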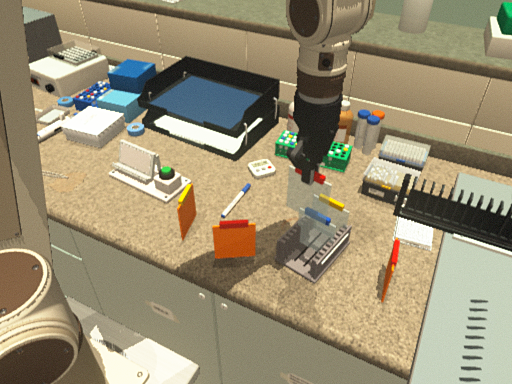

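The red plate hangs clear of the rack, with its strip at (308,175). Blue and yellow are still in their slots. Now I carry it across.

>>> apply_moves:
  targets:
    - [[0.05,0.4,0,0.38,-1],[0.11,0.8,0,0.38,-1],[0.11,0.8,0,0.38,-1],[0.11,0.8,0,0.38,-1],[0.11,0.8,0,0.38,-1],[0.11,0.8,0,0.38,-1],[0.11,0.8,0,0.38,-1],[0.11,0.8,0,0.38,-1]]

```text
clock: 4.68
eef_pos: [0.4709, 0.012, 0.2482]
tool_rot: [0.758, 0.652, -0.0, -0.0]
ft_force: [0.6, 0.5, -0.9]
grip_width: 0.0089
grasp_force: 59.3
```

>>> apply_moves:
  targets:
    - [[0.11,0.8,0,0.38,-1],[0.11,0.8,0,0.38,-1],[0.11,0.8,0,0.38,-1],[0.11,0.8,0,0.38,-1],[0.11,0.8,0,0.38,-1],[0.11,0.8,0,0.38,-1],[0.11,0.8,0,0.38,-1],[0.11,0.8,0,0.38,-1]]

```text
clock: 5.35
eef_pos: [0.5062, 0.268, 0.2479]
tool_rot: [0.74, 0.672, -0.001, -0.0]
ft_force: [0.8, 0.0, -0.6]
grip_width: 0.0088
grasp_force: 59.3
```

>>> apply_moves:
  targets:
    - [[0.06,0.5,0,0,-1],[0,0,0,0,-1],[0,0,0,0,-1]]

```text
clock: 5.6
eef_pos: [0.5084, 0.2873, 0.2475]
tool_rot: [0.74, 0.673, -0.001, -0.0]
ft_force: [0.1, -0.4, -0.6]
grip_width: 0.0087
grasp_force: 59.3
```

```bash
python3 look.py pics/w3.png
```

```text
5.65 [0.5084 0.2863 0.2478] y-yaw -5.5 0.0086 [-0.6 -0.1 -1.6]
red [255. 259.] 2491 top z 0.2557 rect [511.8 306.7] [98.1  9.7] ang 84.3
```

View pics/w3.png

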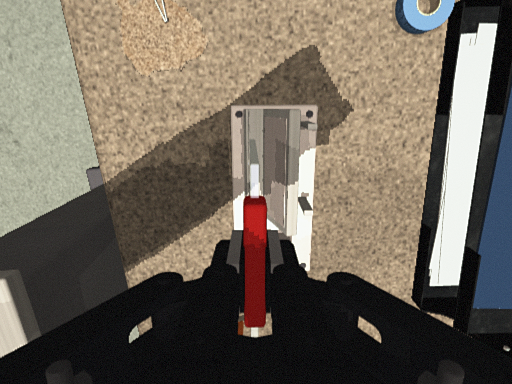

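The wrist view shows the held strip at (255,260). Ahead of it are the lip (column 247), the ledge, and the panel's face beginning at about column 263. I'll check this with the depth profile.

```bash
python3 - <<'E'
from h import *
z=np.load("w.npz"); P=pts(z["d"],z["K"],z["T"]); a=np.radians(-5.5); s=P[...,0]*np.cos(a)+P[...,1]*np.sin(a); u=-P[...,0]*np.sin(a)+P[...,1]*np.cos(a)
for r in (120,135,150):
    print("row",r,"u",u[r,270].round(3)); print([(c,int(s[r,c]*1e4)/10,int(P[r,c,2]*1e4)/10) for c in range(230,304,2)])
c=[(u[r,255]*1000).round(1) for r in range(96,116)]; zz=[(P[r,255,2]*1000).round() for r in range(96,116)]; print(list(zip(c,zz)))
E
```

```text
row 120 u 0.388
[(230, 450.1, 0.4), (232, 453.4, 13.1), (234, 455.6, 12.4), (236, 457.9, 12.4), (238, 460.2, 12.6), (240, 462.5, 12.6), (242, 464.8, 13.1), (244, 467.8, 32.6), (246, 470.1, 38.3), (248, 472.1, 33.9), (250, 474.3, 32.9), (252, 476.4, 30.4), (254, 478.6, 30.4), (256, 480.8, 28.8), (258, 482.9, 28.5), (260, 485.2, 26.7), (262, 487.3, 27.8), (264, 489.5, 29.5), (266, 491.4, 38.2), (268, 493.3, 41.9), (270, 495.1, 49.0), (272, 497.0, 52.3), (274, 498.7, 58.0), (276, 500.4, 62.7), (278, 502.0, 67.2), (280, 503.5, 73.2), (282, 505.1, 76.2), (284, 506.7, 79.2), (286, 508.2, 82.9), (288, 509.7, 86.1), (290, 511.4, 87.8), (292, 513.2, 87.8), (294, 515.2, 86.5), (296, 517.1, 85.4), (298, 519.0, 84.8), (300, 520.7, 85.9), (302, 533.4, 12.1)]
row 135 u 0.403
[(230, 449.7, 0.4), (232, 452.9, 11.2), (234, 455.4, 13.7), (236, 457.7, 12.9), (238, 460.0, 12.8), (240, 462.4, 14.0), (242, 464.6, 13.4), (244, 467.6, 31.4), (246, 470.0, 37.6), (248, 472.1, 35.8), (250, 474.2, 31.3), (252, 476.4, 30.3), (254, 478.6, 30.5), (256, 480.8, 30.6), (258, 483.0, 29.8), (260, 485.2, 28.0), (262, 48
[... 1245 characters left out ...]
0)), (np.float64(410.8), np.float64(-0.0)), (np.float64(409.7), np.float64(1.0)), (np.float64(408.6), np.float64(0.0)), (np.float64(407.5), np.float64(0.0)), (np.float64(406.4), np.float64(1.0)), (np.float64(405.2), np.float64(1.0)), (np.float64(404.1), np.float64(1.0)), (np.float64(403.0), np.float64(11.0)), (np.float64(401.9), np.float64(12.0)), (np.float64(400.8), np.float64(12.0)), (np.float64(399.8), np.float64(14.0)), (np.float64(398.9), np.float64(30.0)), (np.float64(397.8), np.float64(29.0)), (np.float64(396.8), np.float64(29.0)), (np.float64(395.7), np.float64(29.0)), (np.float64(394.7), np.float64(31.0)), (np.float64(393.6), np.float64(29.0)), (np.float64(392.6), np.float64(29.0))]
```

>>> apply_moves:
  targets:
    - [[0.05,0,-0.5,0,-1],[0,0,-0.7,0,-1],[0,0,-0.6,0,-1],[0,0,-0.4,0,-1],[0,0,-0.3,0,-1],[0,0,-0.1,0,-1],[0,0,0,0,-1],[0,0,0,0,-1]]

```text
clock: 6.32
eef_pos: [0.5114, 0.2858, 0.1457]
tool_rot: [0.741, 0.672, 0.0, 0.0]
ft_force: [-0.2, 0.8, -0.2]
grip_width: 0.0085
grasp_force: 59.3
```

>>> apply_moves:
  targets:
    - [[0,0,-0.06,0,-1],[0,0,-0.06,0,-1],[0,0,-0.06,0,-1],[0,0,0,0,-1],[0,0,0,0,-1]]

```text
clock: 6.73
eef_pos: [0.511, 0.2866, 0.1379]
tool_rot: [0.74, 0.672, -0.0, 0.0]
ft_force: [0.6, 0.3, -1.1]
grip_width: 0.0091
grasp_force: 59.3
```

>>> apply_moves:
  targets:
    - [[0,0,-0.03,0,-1],[0,0,-0.03,0,-1],[0,0,0,0,-1]]

```text
clock: 6.98
eef_pos: [0.5109, 0.2865, 0.1352]
tool_rot: [0.74, 0.672, -0.0, -0.0]
ft_force: [-0.0, 0.3, -1.9]
grip_width: 0.0092
grasp_force: 59.3
```

>>> apply_moves:
  targets:
    - [[0,0,-0.03,0,-1],[0,0,0,0,-1],[0,0,0,0,-1]]

```text
clock: 7.23
eef_pos: [0.511, 0.2865, 0.1342]
tool_rot: [0.74, 0.672, -0.0, -0.0]
ft_force: [-0.3, -0.3, -0.6]
grip_width: 0.0087
grasp_force: 59.3
```

>>> apply_moves:
  targets:
    - [[0,0,-0.03,0,-1],[0,0,0,0,-1],[0,0,0,0,-1]]

```text
clock: 7.48
eef_pos: [0.511, 0.2865, 0.133]
tool_rot: [0.74, 0.672, -0.0, -0.0]
ft_force: [-0.3, -0.3, -1.4]
grip_width: 0.0087
grasp_force: 59.3
```

>>> apply_moves:
  targets:
    - [[0,0,-0.03,0,-1],[0,0,0,0,-1],[0,0,0,0,-1]]

```text
clock: 7.73
eef_pos: [0.5114, 0.2868, 0.1324]
tool_rot: [0.74, 0.672, 0.001, 0.0]
ft_force: [0.3, 1.0, 1.6]
grip_width: 0.0089
grasp_force: 59.6
```

>>> apply_moves:
  targets:
    - [[0,0,-0.03,0,-1],[0,0,0,0,-1],[0,0,0,0,-1]]

```text
clock: 7.98
eef_pos: [0.5117, 0.2869, 0.1322]
tool_rot: [0.74, 0.672, 0.001, 0.0]
ft_force: [-1.1, 0.5, 5.8]
grip_width: 0.009
grasp_force: 60.5
```

>>> apply_moves:
  targets:
    - [[0,0,0,0,-0.75],[0,0,0,0,-0.7],[0,0,0,0,-0.65],[0,0,0,0,-0.6],[0,0,0,0,-0.5],[0,0,0,0,-0.4],[0,0,0,0,-0.4],[0,0,0,0,-0.4]]

```text
clock: 8.65
eef_pos: [0.511, 0.2865, 0.1306]
tool_rot: [0.74, 0.672, -0.0, -0.0]
ft_force: [0.1, -0.2, 0.1]
grip_width: 0.0253
grasp_force: 0.0
```

```bash
python3 look.py pics/w4.png;  python3 - <<'E'
from h import *
im,d,K,T=cam("side"); a=cv2.resize(im[90:220,70:230],(640,520),interpolation=cv2.INTER_CUBIC); cv2.imwrite("pics/s4.png",a)
E
```

```text
8.7 [0.511  0.2865 0.1306] y-yaw -5.5 0.0253 [-0.1 -0.2 -0.7]
red [271. 259.] 3074 top z 0.1398 rect [521.2 305.5] [97.7 11.5] ang 84.7
```

View pics/s4.png

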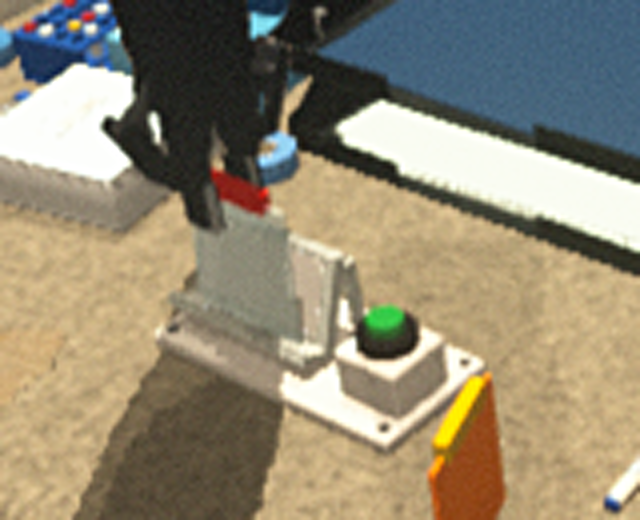

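The plate stands on the ledge inside the lip. It tilts slightly back against the rear finger, with its strip at (240,190) in the crop. I now ease it back onto the panel.

>>> apply_moves:
  targets:
    - [[0.06,-0.01,-0.01,0,-0.4],[0.1,-0.01,-0.01,0,-0.4],[0.1,-0.01,-0.01,0,-0.4],[0.1,-0.01,-0.01,0,-0.4],[0.1,-0.01,-0.01,0,-0.4],[0.1,-0.01,-0.01,0,-0.4],[0,0,0,0,-0.4],[0,0,0,0,-0.4]]

```text
clock: 9.42
eef_pos: [0.5338, 0.284, 0.1282]
tool_rot: [0.741, 0.672, 0.0, 0.0]
ft_force: [-0.3, -0.1, 0.0]
grip_width: 0.0254
grasp_force: 0.1
```

>>> apply_moves:
  targets:
    - [[0.1,-0.01,-0.01,0,-0.4],[0.1,-0.01,-0.01,0,-0.4],[0.1,-0.01,-0.01,0,-0.4],[0.06,-0.01,0,0,-0.4],[0,0,0,0,-0.4],[0,0,0,0,-0.4]]

```text
clock: 9.92
eef_pos: [0.5479, 0.2825, 0.127]
tool_rot: [0.74, 0.672, -0.0, -0.0]
ft_force: [0.5, -0.5, -0.1]
grip_width: 0.0258
grasp_force: 0.0
```

```bash
python3 look.py pics/w5.png
```

```text
9.9667 [0.5477 0.2825 0.127 ] y-yaw -5.5 0.0256 [-1.2 -0.4 -0.3]
red [265. 250.] 3245 top z 0.1306 rect [556.8 302.1] [96.2 11.2] ang 85.0
```

View pics/w5.png

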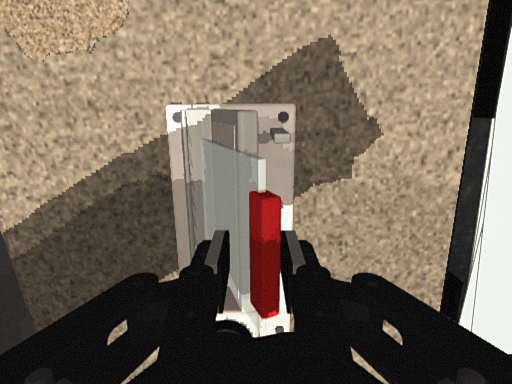

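The strip (265,250) sits clear between the fingers, and its top is at z 0.131, as expected when seated (0.130). I open the fingers and lift.

>>> apply_moves:
  targets:
    - [[0,0,0,0,0],[0,0,0,0,0.4],[0,0,0,0,0.7],[0,0,0,0,0.7],[0,0,0.2,0,0.7],[0,0,0.7,0,0.7],[0,0,1,0,0.7],[0,0,1,0,0.7]]

```text
clock: 10.63
eef_pos: [0.5468, 0.2821, 0.2437]
tool_rot: [0.74, 0.672, -0.002, -0.0]
ft_force: [0.8, 0.3, 0.2]
grip_width: 0.0726
grasp_force: 0.0
```

```bash
python3 look.py pics/w6.png;  python3 - <<'E'
from h import *
im,d,K,T=cam("side"); a=cv2.resize(im[90:220,70:230],(640,520),interpolation=cv2.INTER_CUBIC); cv2.imwrite("pics/s6.png",a)
z=np.load("w.npz"); P=pts(z["d"],z["K"],z["T"]); hsv=cv2.cvtColor(z["im"],cv2.COLOR_BGR2HSV)
a=np.radians(-5.5); s=P[...,0]*np.cos(a)+P[...,1]*np.sin(a); u=-P[...,0]*np.sin(a)+P[...,1]*np.cos(a)
m=(cv2.inRange(hsv,(0,170,80),(4,255,255))>0)&(P[...,2]>.1)&(abs(s-.52)<.05)
print(m.sum(),[np.percentile(x[m],[2,50,98]).round(4) for x in(s,u,P[...,2])])
P=pts(d,K,T); hsv=cv2.cvtColor(im,cv2.COLOR_BGR2HSV)
m=(cv2.inRange(hsv,(50,130,40),(75,255,255))>0)&(np.hypot(P[...,0]-.51,P[...,1]-.17)<.03); print(m.sum(),np.median(P[m],0).round(4),np.percentile(P[m],[3,97],axis=0).round(3))
E
```

```text
10.6833 [0.5504 0.2839 0.2547] y-yaw -5.5 0.0726 [2.  1.5 7.9]
red [262. 187.] 1093 top z 0.1308 rect [556.6 302. ] [96. 11.] ang 84.8
green [236. 274.] 466 top z 0.0735 rect [516.4 174.4] [24.2 24.8] ang 88.2
1093 [array([0.5177, 0.5242, 0.5305]), array([0.3077, 0.3376, 0.3642]), array([0.1201, 0.129 , 0.1316])]
62 [0.5116 0.171  0.0717] [[0.504 0.161 0.065]
 [0.524 0.182 0.074]]
```

View pics/s6.png

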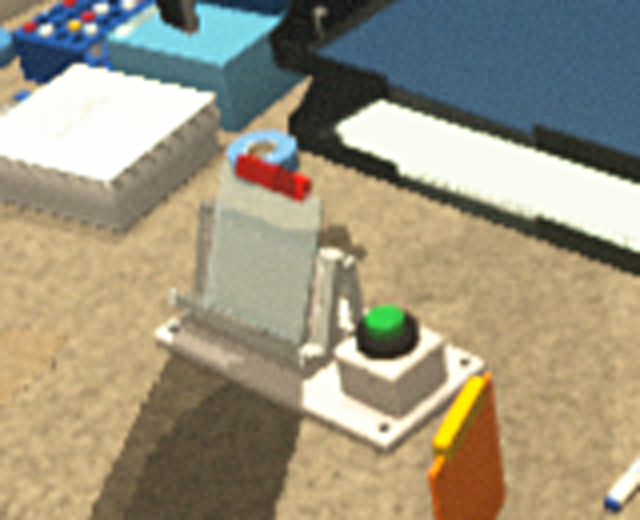

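The plate now leans on the panel by itself. Its strip is at (273,177) in the crop and its offset from the panel's middle is about 3 mm. Next I press the button.

>>> apply_moves:
  targets:
    - [[-0.2,-0.65,0,0,-1],[-0.2,-0.7,0,0,-1],[-0.2,-0.7,0,0,-1],[-0.2,-0.69,0,0,-1],[0,0,-0.6,0,-1],[0,0,-0.8,0,-1],[0,0,-0.8,0,-1],[0,0,-0.7,0,-1]]

```text
clock: 11.4
eef_pos: [0.5156, 0.1725, 0.1262]
tool_rot: [0.741, 0.672, 0.0, 0.0]
ft_force: [0.4, -0.9, 1.0]
grip_width: 0.0001
grasp_force: 0.0
```

>>> apply_moves:
  targets:
    - [[0,0,-0.4,0,-1],[0,0,-0.2,0,-1],[0,0,0,0,-1],[0,0,0,0,-1]]

```text
clock: 11.73
eef_pos: [0.5162, 0.1731, 0.1037]
tool_rot: [0.74, 0.672, 0.0, 0.0]
ft_force: [0.2, 0.1, -0.2]
grip_width: 0.0
grasp_force: 0.0
```

```bash
python3 look.py pics/w7.png; python3 - <<'E'
from h import *
im,d,K,T=cam("side"); a=cv2.resize(im[90:220,70:230],(640,520),interpolation=cv2.INTER_CUBIC); cv2.imwrite("pics/s7.png",a)
E
```

```text
11.7833 [0.5169 0.1733 0.1045] y-yaw -5.5 0.0001 [-0.6 -0.2  0.5]
red [336.  28.] 2963 top z 0.1306 rect [544.7 251.7] [43.1 17.1] ang 74.4
green [251. 221.] 1023 top z 0.0732 rect [519.5 205.5] [71.9 25.4] ang -171.7
```

View pics/s7.png

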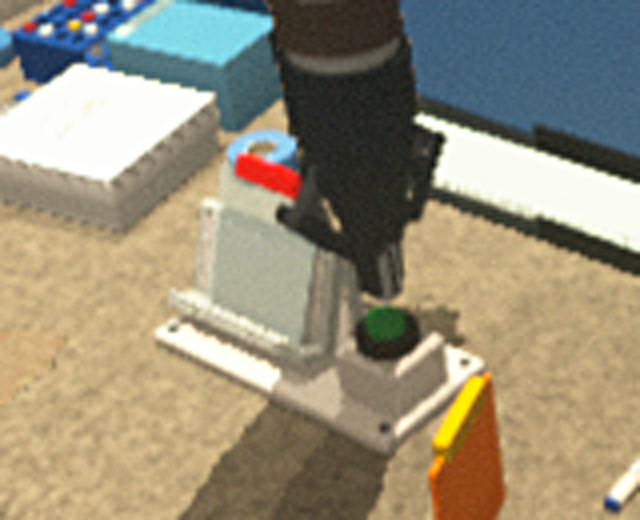

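The shut fingertips hang just above the green cap at (385,325). The plate is undisturbed.

>>> apply_moves:
  targets:
    - [[0,0,-0.2,0,-1],[0,0,-0.15,0,-1],[0,0,-0.05,0,-1],[0,0,0,0,-1]]

```text
clock: 12.17
eef_pos: [0.516, 0.173, 0.0869]
tool_rot: [0.74, 0.672, 0.0, 0.0]
ft_force: [0.6, -0.0, 2.2]
grip_width: -0.0001
grasp_force: 1.0
```

>>> apply_moves:
  targets:
    - [[0,0,-0.05,0,-1],[0,0,-0.03,0,-1],[0,0,0,0,-1],[0,0,0,0,-1]]

```text
clock: 12.5
eef_pos: [0.516, 0.173, 0.0842]
tool_rot: [0.74, 0.672, 0.0, 0.0]
ft_force: [-0.9, 0.3, 3.1]
grip_width: -0.0005
grasp_force: 1.6
```

>>> apply_moves:
  targets:
    - [[0,0,-0.04,0,-1],[0,0,0,0,-1],[0,0,0,0,-1]]

```text
clock: 12.75
eef_pos: [0.516, 0.173, 0.083]
tool_rot: [0.74, 0.672, 0.0, 0.0]
ft_force: [-1.0, -0.3, 6.8]
grip_width: 0.0001
grasp_force: 3.4
```

>>> apply_moves:
  targets:
    - [[0,0,-0.03,0,-1],[0,0,0,0,-1],[0,0,0,0,-1]]

```text
clock: 13.0
eef_pos: [0.5161, 0.1731, 0.0829]
tool_rot: [0.74, 0.672, 0.001, 0.0]
ft_force: [-3.3, -0.8, 13.1]
grip_width: -0.0001
grasp_force: 6.5
```

The force jumped to 13 N with z no longer dropping, so the button is on its stop, fully down. I release it and move up and away.

>>> apply_moves:
  targets:
    - [[0,0,0.1,0,-1],[0,0,0.4,0,-1],[0,0,0.8,0,-1],[0,0,1,0,-1],[0,0,1,0,-1],[0,0,0.9,0,-1],[-0.5,-0.5,0,0,-1],[-0.9,-0.4,0,0,-1]]

```text
clock: 13.67
eef_pos: [0.4636, 0.1374, 0.2514]
tool_rot: [0.74, 0.672, 0.004, 0.002]
ft_force: [-0.7, -0.9, -0.1]
grip_width: 0.0
grasp_force: 0.0
```

>>> apply_moves:
  targets:
    - [[-0.9,-0.4,0,0,-1],[-0.8,-0.4,0,0,-1],[0,0,0,0,-1],[0,0,0,0,-1],[0,0,0,0,-1],[0,0,0,0,-1]]

```text
clock: 14.17
eef_pos: [0.393, 0.1054, 0.2492]
tool_rot: [0.74, 0.672, 0.0, 0.0]
ft_force: [0.7, 0.0, 0.4]
grip_width: -0.0001
grasp_force: 0.0
```

```bash
python3 - <<'E'
from h import *
o=get_obs(); print(o["clock"],o["eef_pos"],abs(o["joint_vel"]).max())
im,d,K,T=cam("side"); cv2.imwrite("pics/s8.png",im)
E
```

```text
14.1667 [0.39297825 0.10535256 0.2492026 ] 0.012466762431624092
```

View pics/s8.png

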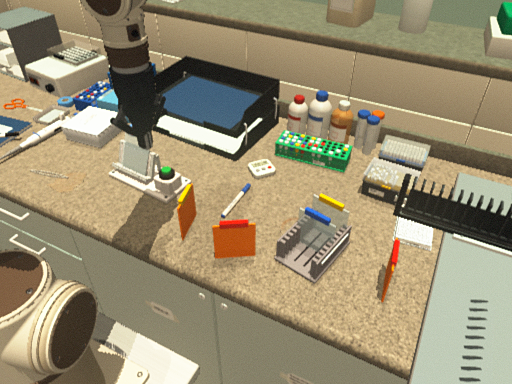

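The plate still stands on the stand at (137,155), and the button at (167,172) has sprung back. The timer, marker, rack plates and orange plates are where they were.

```bash
python3 -c "
from workcell import order; print(order.job_done())"
```

```text
the job is handed in; nothing more can be done
None
```

The red plate leans on the light panel on its own, about 3 mm off the panel's middle. I then pressed the lamp button to its stop (13 N) and released it, and handed the job in at about 14 s with nothing else seen to have moved.

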